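Fit the sample wheel on its spindle and clamp it

ROBOT

A 7-joint arm with a two-finger parallel gripper is mounted at the origin on the work surface. World frame = base frame: x ahead of the robot, y to its left, z up, the work surface at z = 0. Lengths are in m, angles in rad, forces in N, time in s.
With the tool pointing down it reaches from about 0.425 to 0.875 m from the base axis. Payload 8.4 kg.
Tool frame: the origin (TCP) lies at the very end of the fingers, on their centre line; the grasp point (between the pads) lies 19 mm behind it (env.grasp_offset is the distance from the TCP to the grasp point, in m); z points along the fingers, y is the line along which they close (so a half turn about z gives the same grasp; the last joint's range is limited). The gripper opens to 87 mm and grips with 3 to 60 N. Pads are 19 mm wide; open, the fingers measure 117 mm over their backs; the gripper's body (75 mm by 190 mm) begins 51 mm behind the grasp point.
Start: joints at [-1.384, 0.333, 0.04, 1.465, -0.013, 1.343, -0.059], TCP at [0.183, 0.624, 0.223] pointing down, gripper open.
Joint ranges: [-2.58, 2.58], [-0.38, 2.09], [-1.3, 1.39], [0.25, 2.4], [-1.5, 4.64], [0.08, 2.09], [-2.65, 2.65]. Speed limits (rad/s): [2.22, 2.22, 2.79, 2.79, 3.14, 3.14, 3.14].

INTERFACE

Orientations are given as [roll, pitch, yaw] about the fixed x, y, z axes, in that order (R = Rz(yaw) Ry(pitch) Rx(roll)).
In Python, from cell import env gives the robot as it stands. The module is installed in compiled form; this text tells all that it offers.
- The arm moves only by the tool step_arm, never from a script. Its argument "commands" is a list of rows, each an object of numbers: "jaw": the gripper's target within -1 to 1 (shut at 1, half-way at 0, fully open at -1); "x", "y", "z": the shift along the tool's x, y, z in units of 50 mm (1.0 is 50 mm); "spin": the turn about the tool's z in units of 10 degrees (1.0 is 10 degrees). In form: [{"jaw": .., "x": .., "y": .., "z": .., "spin": ..}, ...]. A call has 1 to 12 rows; each row shifts and turns the commanded pose from where the row before left it, along the tool's axes as they then stand; what a row does not reach is not made up. A row lasts 1/8 s, in which the tool goes at most 62.5 mm and 10.7 degrees, less where a joint would pass 70% of its speed; a pose out of reach is approached as far as the arm can. A call is refused whole if a number of a shift passes 1 or a number of a turn 1, either way. A call with a gripper value outside its range is refused whole. The fingers move at their own pace and stop on an object; the grip force is fixed at half the most. Time passes only in rows, so rows that do not move let the fingers close. It gives the time, the measured TCP pose, the force, the opening and the grip force at its end, in the units of the state.
- env.sense(): the state, without advancing time (a new reading comes with each control period).
- env.read_camera(name): name is "side" or "top"; returns a dict with "img" (400x640x3 uint8, red, green, blue), "camera_matrix" (3x3 intrinsics, pixels), "R" (3x3) and "t" (3): a world point X has camera coordinates R X + t. Camera axes: x right, y down, z forward; pixel columns grow to the right and rows downward; lengths in m; the calibration is good to about 2 mm. A picture is of the moment at which its call begins. There is no depth.
- env.finish_job(): hands the job in; it is judged then, once.
The state is a dict: "clock": time; "qpos": joint angles; "joint_velocities": joint speeds; "joint_efforts": joint torques, N m; "eef_pos": TCP position; "orientation": TCP orientation; "contact_force": force on the tool from outside, world axes, zero at the start; "wrist_torque": the same for the moment, N m; "grip_width": finger opening in m; "finger_force": force on a finger pad.
Only numpy, scipy, OpenCV 4.12 (cv2) and the standard library are available. Lean on these libraries where they do the work, as an engineer would, in place of code of your own. Each camera call takes 0.05 s, during which the arm holds its last target. There are 200 camera calls.

TASK

Fit the sample wheel onto the spindle of the drive unit: it only goes fully home, flat on the platen, when the notch in its rim drops over the locating pin, which may be on either side of the spindle, so look or feel for it and turn the wheel round if it is held up. Once the wheel is home, swing the clamp arm over it as far as its stop and let go. Leave the glass beaker standing where it is.

Things in the scene. Friction and masses are not known exactly. Their poses are not given: they have to be found in the camera images.
- wheel: Sample wheel, about 200 g: octagonal dark grey metal plate 10 mm thick, 92 mm across flats, with a 24 x 24 mm square steel hub (faces square to x and y) up to 50 mm above the underside; vertical through-bore 16 mm. One notch, 12 mm wide, 14 mm deep, in the rim in the middle of the +x flat; bright discs by the other flats. Origin: centre of underside, z up. Starts flat on the bench, hub up.
- drive: Drive unit, fixed: white housing 130 mm (x) by 200 mm (y -75 to +125) on a black foot, with a round grey platen, top 50 mm above the bench. Origin: on the bench under the axis of the upright spindle. On the platen, 40 mm from that axis, a steel pin 7 mm thick, 8 mm high stands on either the +x or the -x side (varies); the other side has a flat black screw hole.
- spindle_tip (a point): Top of the steel spindle: 12 mm in diameter, chamfered, 34 mm above the platen. The wheel goes down over it. Home, the wheel's underside is on the platen and its +x axis points to the pin's side of the drive (along the drive's +x or -x); turned otherwise, the pin holds it up 8 mm.
- clamp (a joint): Swing clamp, rad: 0 = arm along the drive's -x, clear of the wheel; 1.57 = stop, arm along the drive's -y, over the wheel. Closes anticlockwise from above; starts at 0 to 0.3 and stays where left. Upright pivot at x 0, y +78 mm of the drive. Arm 14 mm wide, underside 13 mm and top 21 mm above the platen: passes 3 mm over a wheel that is home, hits one held up.
- clamp_knob (a point): Top centre of the upright round black knob on the clamp arm, 42 mm from the pivot: 12 mm in diameter, standing 32 mm above the arm, its top 53 mm above the platen; moves with the arm, about 1 N pushes it.
- beaker: Clear glass beaker, 60 mm wide and 70 mm tall, standing on the bench. Origin: centre of its underside.
There are look-alikes about, which are no part of the job. Leave any red look-alike of the wheel alone. What is shaped like the drive but yellow is not meant.

How it is judged:
On the way, in this order (a step that is already met when the one before it is completed fails the run):
1. the wheel is home on the spindle, flat on the platen, while the clamp is still open (z of wheel in the frame of drive below 0.0525 m and horizontal distance between wheel and drive below 0.005 m and angle between wheel's own z axis and vertical below 0.05 rad and value of joint clamp below 0.6 rad), for 0.2 s.
2. the clamp has been swung to its stop (value of joint clamp above 1.45 rad), for 0.2 s.
At the end, for the whole second after the job is handed in: The wheel lies at rest flat on the platen (within 2.5 mm, level within 0.05 rad), on the spindle (within 5 mm of its axis) with its notch over the pin (its x axis in line with the drive's within 0.15 rad), and the clamp is at its stop over the wheel (above 1.45 rad) and at rest (z of wheel in the frame of drive between 0.045 and 0.0525 m and horizontal distance between wheel and drive below 0.005 m and angle between wheel's own z axis and vertical below 0.05 rad and angle between the x axis of wheel and the x axis of drive, either way round below 0.15 rad and value of joint clamp above 1.45 rad and linear speed of wheel below 0.02 m/s and velocity of joint clamp below 0.05 rad/s); the robot touches nothing.
It fails at once if the beaker is tipped or pushed more than 30 mm (angle between beaker's own z axis and vertical above 0.4 rad or distance of beaker from where it was at the start of the episode above 0.03 m).
It also fails if it takes over 72 s, if anything falls off the work surface, if the arm or the gripper's body presses on something with over 40 N, if the wrist force passes 120 N, or if a joint passes its speed limit or range.

## Working session

There is one attempt and no reset: what is moved stays moved. The work goes in short steps, Python scripts to look and compute and a tool call to move; the robot and the scene stay as the last step left them, time stands still between calls to the robot, and variables do not carry over. Pictures are saved under pics/ and viewed, at most 10 in all, crops included, and the job is handed in when it is done.

Besides the shell and the picture viewer there is one more tool, called by a JSON object that holds its "name" and its "arguments". step_arm: Moves the arm, as the interface text tells. Its arguments: {"type":"object","properties":{"commands":{"type":"array"}},"required":["commands"]}

```bash
mkdir -p pics; cat > h.py <<'E'
import numpy as np, cv2
from cell import env
def cam(n,f=None):
    c=env.read_camera(n)
    if f: cv2.imwrite('pics/'+f,c['img'][:,:,::-1])
    return c
def ray(c,u,v,z):
    K,R,t=c['camera_matrix'],c['R'],c['t']
    d=R.T@np.linalg.inv(K)@np.array([u,v,1.]); o=-R.T@t
    return o+d*(z-o[2])/d[2]
def proj(c,X):
    p=c['camera_matrix']@(c['R']@np.array(X)+c['t']); return p[:2]/p[2]
E
python3 - <<'E'
from h import *
a=cam('top','t0.png'); b=cam('side','s0.png')
for c in(a,b): print(c['R'].round(3).tolist(),(-c['R'].T@c['t']).round(3),c['camera_matrix'][0])
s=env.sense(); print(s['eef_pos'],s['orientation'],s['contact_force'],s['grip_width'])
E
```

```text
[[0.026, -1.0, 0.001], [-0.993, -0.026, -0.119], [0.119, 0.002, -0.993]] [ 0.392 -0.006  1.199] [497.63839674   0.         327.73990157]
[[-0.987, -0.159, 0.008], [-0.111, 0.653, -0.749], [0.114, -0.741, -0.662]] [0.452 0.711 0.727] [435.18357618   0.         317.29593169]
[0.183142   0.62325388 0.22179948] [-3.14025161e+00  8.05263127e-05  2.85580552e+00] [-0.40512825  0.18038489  0.75497976] 0.08714275330443791
```

View pics/t0.png

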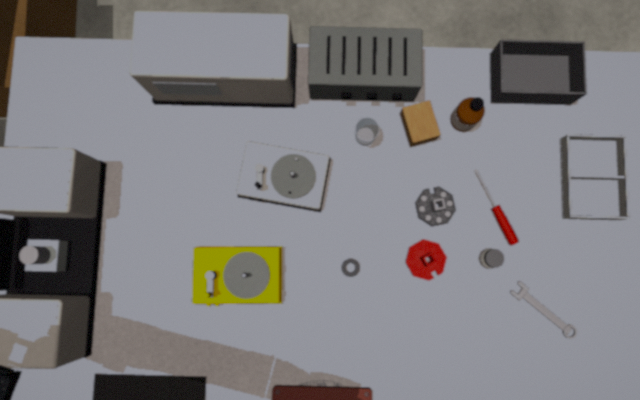

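View pics/s0.png

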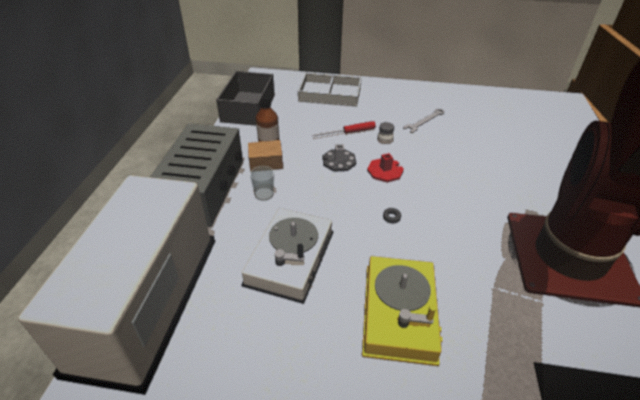

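The top view shows the white drive near (285,175) with its platen at (293,176), the grey wheel at (435,206) and the beaker at (367,132). The clamp is to the left of the platen, at (258,178). I'll zoom in on the drive and the wheel.

```bash
python3 - <<'E'
from h import *
a=cam('top'); b=cam('side'); A=a['img'][:,:,::-1];B=b['img'][:,:,::-1]
r=lambda i,k=(400,300):cv2.resize(i,k,interpolation=cv2.INTER_CUBIC)
cv2.imwrite('pics/z0.png',np.vstack([np.hstack([r(A[135:215,233:340]),r(A[182:230,403:467])]),np.hstack([r(B[205:300,230:357]),r(B[136:178,310:366])])]))
E
```

```text
(no output)
```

View pics/z0.png

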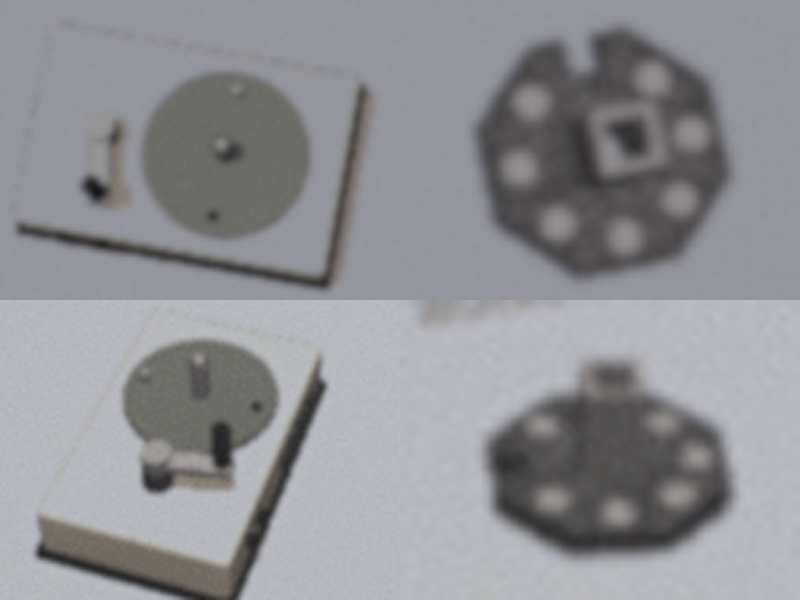

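The pin (bright dot at about (296,159)) is on the far, world +x side. The hole is at about (290,193). The wheel's notch also points to image up, rotated slightly left. The clamp is open, with its arm pointing to image down.

```bash
cat >> h.py <<'E'
def blob(m,x0,y0,x1,y1):
    k=np.zeros(m.shape,np.uint8); k[y0:y1,x0:x1]=m[y0:y1,x0:x1]
    cs,_=cv2.findContours(k,cv2.RETR_EXTERNAL,cv2.CHAIN_APPROX_NONE); return max(cs,key=cv2.contourArea)
E
python3 - <<'E'
from h import *
a=cam('top');b=cam('side')
for n,c,bx in(('top',a,(265,150,322,204)),('side',b,(262,205,325,262))):
    im=c['img'].astype(int); s=im[:,:,0]-im[:,:,2]
    print(n,'platen/white diff',im[170,280] if n=='top' else im[240,275],im[160,255])
hsv=lambda c:cv2.cvtColor(cv2.GaussianBlur(c['img'],(3,3),0),cv2.COLOR_RGB2HSV).astype(int)
g=cv2.GaussianBlur(a['img'],(3,3),0).astype(int)
m=((g[:,:,2]<g[:,:,0]+4)&(g.sum(2)<450)).astype(np.uint8)
c=blob(m,262,148,322,204); e=cv2.fitEllipse(cv2.convexHull(c)); print('platen',e,ray(a,*e[0],.05))
P=ray(a,296.4,159.1,.058);H=ray(a,290,192.8,.05);print('pin',P,'hole',H,'mid',(P+H)/2,np.linalg.norm(P-H), 'yaw',np.arctan2(*(P-H)[[1,0]]))
# wheel
m=(g.sum(2)<400).astype(np.uint8); m=cv2.morphologyEx(m,cv2.MORPH_CLOSE,np.ones((3,3)))
c=blob(m,405,182,465,230); h=cv2.convexHull(c); r=cv2.minAreaRect(h);M=cv2.moments(h)
u=(M['m10']/M['m00'],M['m01']/M['m00']);print('wheel',r,u,ray(a,*u,.005))
tp=lambda x,y:(403+x/6.25,182+y/6.25)
W=ray(a,*tp(627,139),.05);N=ray(a,*tp(581,60),.01);print('hub',W,'notch',N)
q=np.array([tp(*p) for p in((588,112),(652,102),(666,168),(600,180))]);Q=np.array([ray(a,*p,.05) for p in q]);print('hubcorn',Q.mean(0),[np.arctan2(*(Q[(i+1)%4]-Q[i])[[1,0]]) for i in range(4)])
bx=lambda x,y:(310+x/400*56+0,136+y/300*42)
print('side hub',ray(b,*bx(211,75),.05))
D=ray(a,233+222/3.738,135+147/3.75,.084);print('tip',D)
D=ray(b,230+200/400*127,205+57/300*95,.084);print('tip side',D)
E
```

```text
top platen/white diff [107 107 104] [149 151 158]
side platen/white diff [106 103  98] [87 65 49]
platen ((293.09429931640625, 175.82530212402344), (44.26747131347656, 45.315582275390625), 84.58888244628906) [0.59848265 0.07881927 0.05      ]
pin [0.63684222 0.07186162 0.058     ] hole [0.55815959 0.08466609 0.05      ] mid [0.5975009  0.07826386 0.054     ] 0.08011811012364506 yaw -0.16132151617868462
wheel ((434.8824157714844, 206.0294189453125), (39.775840759277344, 40.01837158203125), 75.96376037597656) (434.9543873212215, 206.07383069192113) [ 0.54134255 -0.2630448   0.005     ]
hub [ 0.5441411  -0.41243533  0.05      ] notch [ 0.57975046 -0.40931656  0.01      ]
hubcorn [ 0.54358994 -0.4122398   0.05      ] [np.float64(-1.3896582872305439), np.float64(-2.95020070054948), np.float64(1.7761381161124616), np.float64(0.1592925989061193)]
side hub [ 0.54153669 -0.25899424  0.05      ]
tip [0.5960852  0.07803883 0.084     ]
tip side [0.59825846 0.08195597 0.084     ]
```

{"name": "step_arm", "arguments": {"commands": [{"jaw": -1,"spin": 1},{"jaw": -1,"spin": 1},{"jaw": -1,"spin": 1},{"jaw": -1,"spin": 1},{"jaw": -1,"spin": 1},{"jaw": -1,"spin": 1},{"jaw": -1,"spin": 0.33},{"jaw": -1}]}}

```text
invalid input
```

{"name": "step_arm", "arguments": {"commands": [{"jaw": -1,"x": -0.87,"y": 0.45},{"jaw": -1,"x": -0.87,"y": 0.45},{"jaw": -1,"x": -0.87,"y": 0.45},{"jaw": -1,"x": -0.87,"y": 0.45},{"jaw": -1,"x": -0.87,"y": 0.45},{"jaw": -1,"x": -0.87,"y": 0.45},{"jaw": -1,"x": -0.87,"y": 0.45},{"jaw": -1,"x": -0.87,"y": 0.45},{"jaw": -1,"x": -0.87,"y": 0.45},{"jaw": -1,"x": -0.87,"y": 0.45},{"jaw": -1,"x": -0.87,"y": 0.45},{"jaw": -1}]}}

```text
invalid input
```

```bash
cat >> h.py <<'E'
def go(x,y,z,ang):
    "units of move to target; ang = wanted world angle of tool y (mod pi); spin first, then shift"
    s=env.sense(); r,p,w=s['orientation']; a=w-np.pi/2
    d=(a-ang+np.pi/2)%np.pi-np.pi/2
    w2=w-d; D=np.array([x,y,z])-s['eef_pos']
    X=np.array([np.cos(w2),np.sin(w2)]);Y=np.array([np.sin(w2),-np.cos(w2)])
    print('clock',round(s['clock'],2),'at',s['eef_pos'].round(4),'rpy',s['orientation'].round(3),'F',s['contact_force'].round(1),'w',round(s['grip_width'],4))
    print('spin %.2f x %.2f y %.2f z %.2f'%(np.degrees(d)/10,D[:2]@X/.05,D[:2]@Y/.05,-D[2]/.05))
E
python3 -c "
from h import *
go(.5415,-.262,.1,.18)"
```

```text
clock 0.3 at [0.1832 0.6235 0.2222] rpy [-3.141  0.     2.856] F [ 0.1  0.7 -0.3] w 0.0869
spin 6.33 x -18.71 y 3.88 z 2.44
```

{"name": "step_arm", "arguments": {"commands": [{"jaw": -1,"x": 0,"y": 0,"z": 0,"spin": 1},{"jaw": -1,"x": 0,"y": 0,"z": 0,"spin": 1},{"jaw": -1,"x": 0,"y": 0,"z": 0,"spin": 1},{"jaw": -1,"x": 0,"y": 0,"z": 0,"spin": 1},{"jaw": -1,"x": 0,"y": 0,"z": 0,"spin": 1},{"jaw": -1,"x": 0,"y": 0,"z": 0,"spin": 1},{"jaw": -1,"x": 0,"y": 0,"z": 0,"spin": 0.33},{"jaw": -1,"x": 0,"y": 0,"z": 0,"spin": 0}]}}

```text
clock: 1.3
eef_pos: [0.1832, 0.6236, 0.2225]
orientation: [-3.142, 0.0, 1.752]
contact_force: [-0.2, 0.1, 0.2]
grip_width: 0.0873
finger_force: 0.0
```

{"name": "step_arm", "arguments": {"commands": [{"jaw": -1,"x": -0.87,"y": 0.45,"z": 0,"spin": 0},{"jaw": -1,"x": -0.87,"y": 0.45,"z": 0,"spin": 0},{"jaw": -1,"x": -0.87,"y": 0.45,"z": 0,"spin": 0},{"jaw": -1,"x": -0.87,"y": 0.45,"z": 0,"spin": 0},{"jaw": -1,"x": -0.87,"y": 0.45,"z": 0,"spin": 0},{"jaw": -1,"x": -0.87,"y": 0.45,"z": 0,"spin": 0},{"jaw": -1,"x": -0.87,"y": 0.45,"z": 0,"spin": 0},{"jaw": -1,"x": -0.87,"y": 0.45,"z": 0,"spin": 0},{"jaw": -1,"x": -0.87,"y": 0.45,"z": 0,"spin": 0},{"jaw": -1,"x": -0.87,"y": 0.45,"z": 0,"spin": 0},{"jaw": -1,"x": -0.87,"y": 0.45,"z": 0,"spin": 0},{"jaw": -1,"x": 0,"y": 0,"z": 0,"spin": 0}]}}

```text
clock: 2.8
eef_pos: [0.5147, 0.193, 0.2229]
orientation: [3.141, 0.001, 1.746]
contact_force: [-1.2, 0.2, 0.7]
grip_width: 0.0871
finger_force: 0.0
```

```bash
python3 -c "
from h import *
go(.5415,-.262,.1,.18)"
```

```text
clock 2.8 at [0.5147 0.193  0.2229] rpy [3.141e+00 1.000e-03 1.746e+00] F [-1.2  0.2  0.7] w 0.0871
spin -0.03 x -9.05 y -1.10 z 2.46
```

{"name": "step_arm", "arguments": {"commands": [{"jaw": -1,"x": -0.9,"y": -0.11,"z": 0,"spin": 0},{"jaw": -1,"x": -0.9,"y": -0.11,"z": 0,"spin": 0},{"jaw": -1,"x": -0.9,"y": -0.11,"z": 0,"spin": 0},{"jaw": -1,"x": -0.9,"y": -0.11,"z": 0,"spin": 0},{"jaw": -1,"x": -0.9,"y": -0.11,"z": 0,"spin": 0},{"jaw": -1,"x": -0.9,"y": -0.11,"z": 0,"spin": 0},{"jaw": -1,"x": -0.9,"y": -0.11,"z": 0,"spin": 0},{"jaw": -1,"x": -0.9,"y": -0.11,"z": 0,"spin": 0},{"jaw": -1,"x": -0.9,"y": -0.11,"z": 0.8,"spin": 0},{"jaw": -0.5,"x": -0.95,"y": -0.11,"z": 0.8,"spin": 0},{"jaw": -0.5,"x": 0,"y": 0,"z": 0.8,"spin": 0},{"jaw": -0.5,"x": 0,"y": 0,"z": 0,"spin": 0}]}}

```text
clock: 4.3
eef_pos: [0.5377, -0.2564, 0.0999]
orientation: [-3.136, -0.003, 1.752]
contact_force: [0.5, 0.7, 1.2]
grip_width: 0.068
finger_force: 0.0
```

```bash
python3 - <<'E'
from h import *
go(.5415,-.262,.016,.18)
b=cam('side');a=cam('top')
r=lambda i:cv2.resize(np.ascontiguousarray(i[:,:,::-1]),(400,300),interpolation=cv2.INTER_CUBIC)
cv2.imwrite('pics/z1.png',np.hstack([r(b['img'][110:185,290:390]),r(a['img'][165:240,385:485])]))
E
```

```text
clock 4.3 at [ 0.5377 -0.2564  0.0999] rpy [-3.136e+00 -3.000e-03  1.752e+00] F [0.5 0.7 1.2] w 0.068
spin 0.01 x -0.12 y 0.05 z 1.68
```

View pics/z1.png

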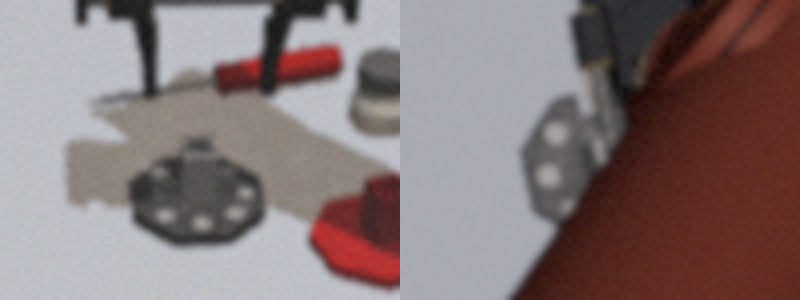

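The side crop shows the fingers straddling the hub (hub at about x=200, fingers at 150 and 270). I'll go down and grip.

{"name": "step_arm", "arguments": {"commands": [{"jaw": -0.5,"x": -0.12,"y": 0.05,"z": 0.42,"spin": 0},{"jaw": -0.5,"x": 0,"y": 0,"z": 0.42,"spin": 0},{"jaw": -0.5,"x": 0,"y": 0,"z": 0.42,"spin": 0},{"jaw": -0.5,"x": 0,"y": 0,"z": 0.42,"spin": 0},{"jaw": -0.5,"x": 0,"y": 0,"z": 0,"spin": 0},{"jaw": 1,"x": 0,"y": 0,"z": 0,"spin": 0},{"jaw": 1,"x": 0,"y": 0,"z": 0,"spin": 0},{"jaw": 1,"x": 0,"y": 0,"z": 0,"spin": 0},{"jaw": 1,"x": 0,"y": 0,"z": 0,"spin": 0},{"jaw": 1,"x": 0,"y": 0,"z": 0,"spin": 0}]}}

```text
clock: 5.65
eef_pos: [0.543, -0.2633, 0.0187]
orientation: [3.141, 0.0, 1.751]
contact_force: [-0.7, 0.9, 3.5]
grip_width: 0.0237
finger_force: 29.6
```

{"name": "step_arm", "arguments": {"commands": [{"jaw": 1,"x": 0,"y": 0,"z": -0.5,"spin": 0},{"jaw": 1,"x": 0,"y": 0,"z": -0.8,"spin": 0},{"jaw": 1,"x": 0,"y": 0,"z": -0.8,"spin": 0},{"jaw": 1,"x": 0,"y": 0,"z": -0.8,"spin": 0},{"jaw": 1,"x": 0,"y": 0,"z": 0,"spin": 1},{"jaw": 1,"x": 0,"y": 0,"z": 0,"spin": 0.92},{"jaw": 1,"x": 0,"y": 0,"z": 0,"spin": 0}]}}

```text
clock: 6.52
eef_pos: [0.5429, -0.2631, 0.1633]
orientation: [-3.141, 0.0, 1.417]
contact_force: [0.6, 0.5, -1.2]
grip_width: 0.0238
finger_force: 29.6
```

```bash
python3 - <<'E'
from h import *
go(.5975,.079,.16,-.155)
E
```

```text
clock 6.53 at [ 0.5429 -0.2631  0.1633] rpy [-3.141  0.     1.417] F [ 0.6  0.5 -1.2] w 0.0238
spin 0.01 x 6.93 y 0.02 z 0.07
```

{"name": "step_arm", "arguments": {"commands": [{"jaw": 1,"x": 0.7,"y": 0,"z": 0,"spin": 0},{"jaw": 1,"x": 0.7,"y": 0,"z": 0,"spin": 0},{"jaw": 1,"x": 0.7,"y": 0,"z": 0,"spin": 0},{"jaw": 1,"x": 0.7,"y": 0,"z": 0,"spin": 0},{"jaw": 1,"x": 0.7,"y": 0,"z": 0,"spin": 0},{"jaw": 1,"x": 0.7,"y": 0,"z": 0,"spin": 0},{"jaw": 1,"x": 0.7,"y": 0,"z": 0,"spin": 0},{"jaw": 1,"x": 0.7,"y": 0,"z": 0,"spin": 0},{"jaw": 1,"x": 0.7,"y": 0,"z": 0,"spin": 0},{"jaw": 1,"x": 0.63,"y": 0,"z": 0,"spin": 0},{"jaw": 1,"x": 0,"y": 0,"z": 0.5,"spin": 0},{"jaw": 1,"x": 0,"y": 0,"z": 0,"spin": 0}]}}

```text
clock: 8.02
eef_pos: [0.5951, 0.0791, 0.1369]
orientation: [-3.138, 0.002, 1.42]
contact_force: [-0.5, -0.3, -1.3]
grip_width: 0.0237
finger_force: 29.6
```

```bash
python3 - <<'E'
from h import *
go(.5975,.079,.11,-.155)
b=cam('side');a=cam('top')
p=env.sense()['eef_pos']; print('proj wheel centre under',proj(b,[p[0],p[1],p[2]-.0187]),'tip',proj(b,[.5975,.079,.084]),'top',proj(a,[p[0],p[1],p[2]-.0087]))
r=lambda i:cv2.resize(np.ascontiguousarray(i[:,:,::-1]),(400,400),interpolation=cv2.INTER_CUBIC)
cv2.imwrite('pics/z2.png',np.hstack([r(b['img'][190:290,240:340]),r(a['img'][125:225,240:340])]))
E
```

```text
clock 8.03 at [0.5951 0.0791 0.1369] rpy [-3.138e+00  2.000e-03  1.420e+00] F [-0.5 -0.3 -1.3] w 0.0237
spin 0.02 x 0.01 y 0.05 z 0.54
proj wheel centre under [294.21860357 209.28449077] tip [294.1370199  222.10710187] top [290.82299486 170.17314948]
```

View pics/z2.png

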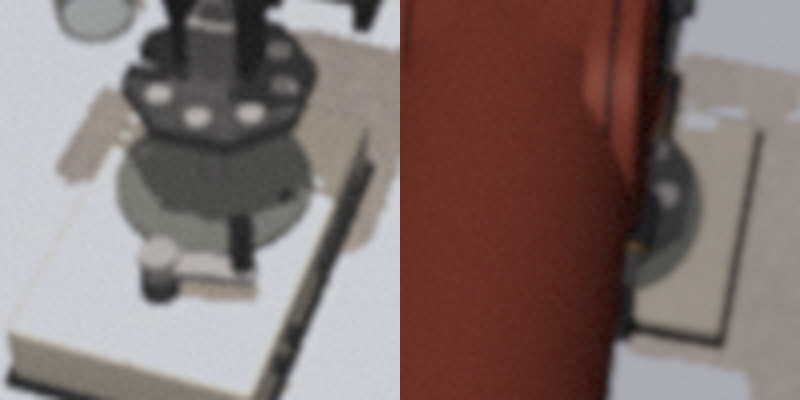

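The side crop shows the wheel over the platen with its notch on the left, the same side as the pin. The wheel's centre is at u≈295, against a predicted 294. I'll lower it slowly and watch the force.

{"name": "step_arm", "arguments": {"commands": [{"jaw": 1,"x": 0,"y": 0.05,"z": 0.2,"spin": 0},{"jaw": 1,"x": 0,"y": 0,"z": 0.2,"spin": 0},{"jaw": 1,"x": 0,"y": 0,"z": 0.2,"spin": 0},{"jaw": 1,"x": 0,"y": 0,"z": 0.1,"spin": 0},{"jaw": 1,"x": 0,"y": 0,"z": 0,"spin": 0}]}}

```text
clock: 8.75
eef_pos: [0.5987, 0.0786, 0.1031]
orientation: [-3.141, 0.001, 1.416]
contact_force: [0.3, 0.5, -0.9]
grip_width: 0.0238
finger_force: 29.6
```

{"name": "step_arm", "arguments": {"commands": [{"jaw": 1,"x": 0,"y": 0,"z": 0.06,"spin": 0},{"jaw": 1,"x": 0,"y": 0,"z": 0.06,"spin": 0},{"jaw": 1,"x": 0,"y": 0,"z": 0,"spin": 0}]}}

```text
clock: 9.12
eef_pos: [0.5988, 0.0787, 0.0974]
orientation: [-3.141, 0.0, 1.416]
contact_force: [1.1, -0.5, -1.3]
grip_width: 0.0243
finger_force: 29.6
```

{"name": "step_arm", "arguments": {"commands": [{"jaw": 1,"x": 0,"y": 0,"z": 0.06,"spin": 0},{"jaw": 1,"x": 0,"y": 0,"z": 0.06,"spin": 0},{"jaw": 1,"x": 0,"y": 0,"z": 0.06,"spin": 0},{"jaw": 1,"x": 0,"y": 0,"z": 0,"spin": 0}]}}

```text
clock: 9.62
eef_pos: [0.5987, 0.0786, 0.0882]
orientation: [-3.141, 0.0, 1.416]
contact_force: [-0.3, 0.0, -0.6]
grip_width: 0.024
finger_force: 29.6
```

{"name": "step_arm", "arguments": {"commands": [{"jaw": 1,"x": 0,"y": 0,"z": 0.06,"spin": 0},{"jaw": 1,"x": 0,"y": 0,"z": 0.06,"spin": 0},{"jaw": 1,"x": 0,"y": 0,"z": 0.06,"spin": 0},{"jaw": 1,"x": 0,"y": 0,"z": 0.06,"spin": 0},{"jaw": 1,"x": 0,"y": 0,"z": 0.06,"spin": 0},{"jaw": 1,"x": 0,"y": 0,"z": 0,"spin": 0}]}}

```text
clock: 10.38
eef_pos: [0.5987, 0.0786, 0.0733]
orientation: [-3.141, 0.0, 1.416]
contact_force: [-0.3, 0.4, -1.7]
grip_width: 0.0239
finger_force: 29.6
```

{"name": "step_arm", "arguments": {"commands": [{"jaw": 1,"x": 0,"y": 0,"z": 0.05,"spin": 0},{"jaw": 1,"x": 0,"y": 0,"z": 0.05,"spin": 0},{"jaw": 1,"x": 0,"y": 0,"z": 0,"spin": 0},{"jaw": 1,"x": 0,"y": 0,"z": 0,"spin": 0}]}}

```text
clock: 10.88
eef_pos: [0.599, 0.0787, 0.0687]
orientation: [3.141, -0.0, 1.416]
contact_force: [-1.6, 0.2, 2.1]
grip_width: 0.024
finger_force: 29.6
```

The wheel is home (underside at about 50 mm, light contact). I'll release it and lift.

{"name": "step_arm", "arguments": {"commands": [{"jaw": -0.5,"x": 0,"y": 0,"z": 0,"spin": 0},{"jaw": -0.5,"x": 0,"y": 0,"z": 0,"spin": 0},{"jaw": -0.5,"x": 0,"y": 0,"z": 0,"spin": 0},{"jaw": -0.5,"x": 0,"y": 0,"z": -0.2,"spin": 0},{"jaw": -0.5,"x": 0,"y": 0,"z": -0.6,"spin": 0},{"jaw": -0.5,"x": 0,"y": 0,"z": -0.8,"spin": 0},{"jaw": 1,"x": 0,"y": 0,"z": -0.8,"spin": 0},{"jaw": 1,"x": 0,"y": 0,"z": 0,"spin": 0},{"jaw": 1,"x": 0,"y": 0,"z": 0,"spin": 0}]}}

```text
clock: 12.0
eef_pos: [0.5987, 0.0788, 0.1885]
orientation: [-3.141, -0.0, 1.416]
contact_force: [0.1, 0.4, -0.5]
grip_width: 0.0426
finger_force: 0.0
```

```bash
python3 - <<'E'
from h import *
b=cam('side');a=cam('top')
r=lambda i:cv2.resize(np.ascontiguousarray(i[:,:,::-1]),(400,400),interpolation=cv2.INTER_CUBIC)
cv2.imwrite('pics/z3.png',np.hstack([r(b['img'][190:290,240:340]),r(a['img'][125:225,240:340])]))
D=np.array([.5983,.0787]);t=-.155;R=np.array([[np.cos(t),-np.sin(t)],[np.sin(t),np.cos(t)]])
for q in(0,.1,.2,.3,.8,1.57):
    k=D+R@np.array([-.042*np.cos(q),.078-.042*np.sin(q)]);print(q,k.round(4),((proj(b,[*k,.103])-[240,190])*4).round(0),((proj(a,[*k,.103])-[240,125])*4).round())
go(.5983,.0787,.2,-.155)
E
```

```text
0 [0.5688 0.1622] [240. 228.] [ 54. 235.]
0.1 [0.5684 0.1581] [242. 222.] [ 62. 236.]
0.2 [0.5684 0.1539] [244. 216.] [ 69. 236.]
0.3 [0.5688 0.1497] [245. 209.] [ 77. 236.]
0.8 [0.5768 0.1305] [236. 179.] [112. 222.]
1.57 [0.6038 0.1143] [189. 149.] [143. 175.]
clock 12.1 at [0.5983 0.0787 0.1876] rpy [-3.140e+00  1.000e-03  1.416e+00] F [-1.   0.7  0.2] w 0.0355
spin 0.00 x -0.00 y -0.00 z -0.25
```

View pics/z3.png

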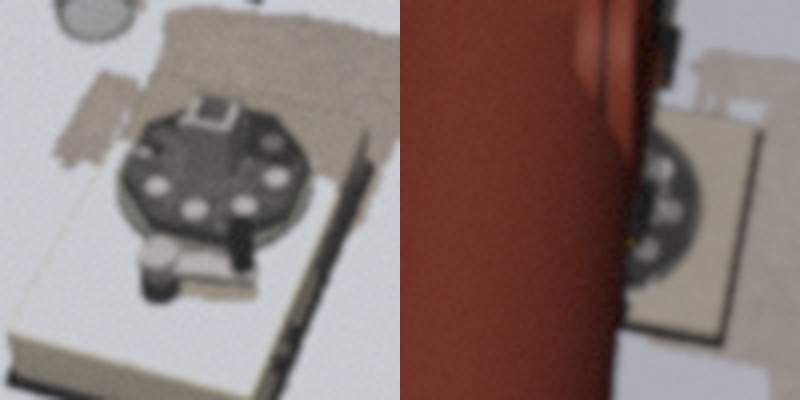

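The wheel sits flat with its notch over the pin. The knob top is at about (242,218) in the side crop, so the clamp is at about 0.17 rad. I'll close the fingers and push the knob, first along the drive's -y (tool -x), then along +x (tool +y).

{"name": "step_arm", "arguments": {"commands": [{"jaw": 1,"x": 0.95,"y": -0.47,"z": 0,"spin": 0},{"jaw": 1,"x": 0.95,"y": -0.47,"z": 0,"spin": 0},{"jaw": 1,"x": 0,"y": 0,"z": 0,"spin": 0},{"jaw": 1,"x": 0,"y": 0,"z": 0.6,"spin": 0},{"jaw": 1,"x": 0,"y": 0,"z": 0.6,"spin": 0},{"jaw": 1,"x": 0,"y": 0,"z": 0.6,"spin": 0},{"jaw": 1,"x": 0,"y": 0,"z": 0.3,"spin": 0},{"jaw": 1,"x": 0,"y": 0,"z": 0.13,"spin": 0},{"jaw": 1,"x": 0,"y": 0,"z": 0,"spin": 0}]}}

```text
clock: 13.22
eef_pos: [0.5674, 0.1795, 0.0773]
orientation: [3.141, 0.0, 1.416]
contact_force: [0.6, 0.0, 0.2]
grip_width: 0.0005
finger_force: 0.0
```

```bash
cat >> h.py <<'E'
def dr():
    p=env.sense()['eef_pos'];t=-.155;d=p[:2]-[.5985,.0787]
    print('drive xy',[round(d@v,4) for v in(np.array([np.cos(t),np.sin(t)]),np.array([-np.sin(t),np.cos(t)]))],'z',p[2].round(4),env.sense()['contact_force'].round(1))
E
python3 -c "
from h import *
dr()"
```

```text
drive xy [np.float64(-0.0463), np.float64(0.0948)] z 0.0773 [0.6 0.  0.2]
```

{"name": "step_arm", "arguments": {"commands": [{"jaw": 1,"x": -0.1,"y": 0,"z": 0,"spin": 0},{"jaw": 1,"x": -0.1,"y": 0,"z": 0,"spin": 0},{"jaw": 1,"x": -0.1,"y": 0,"z": 0,"spin": 0},{"jaw": 1,"x": -0.1,"y": 0,"z": 0,"spin": 0},{"jaw": 1,"x": -0.08,"y": 0.07,"z": 0,"spin": 0},{"jaw": 1,"x": -0.08,"y": 0.08,"z": 0,"spin": 0},{"jaw": 1,"x": -0.08,"y": 0.08,"z": 0,"spin": 0},{"jaw": 1,"x": -0.08,"y": 0.08,"z": 0,"spin": 0},{"jaw": 1,"x": 0,"y": 0,"z": 0,"spin": 0}]}}

```text
clock: 14.35
eef_pos: [0.5774, 0.1411, 0.0771]
orientation: [3.141, 0.0, 1.415]
contact_force: [-0.6, 0.7, -1.1]
grip_width: 0.0001
finger_force: 0.1
```

```bash
python3 - <<'E'
from h import *
dr()
b=cam('side')
r=lambda i:cv2.resize(np.ascontiguousarray(i[:,:,::-1]),(400,400),interpolation=cv2.INTER_CUBIC)
cv2.imwrite('pics/z4.png',r(b['img'][190:290,240:340]))
E
```

```text
drive xy [np.float64(-0.0305), np.float64(0.0584)] z 0.0771 [-0.6  0.7 -1.1]
```

View pics/z4.png

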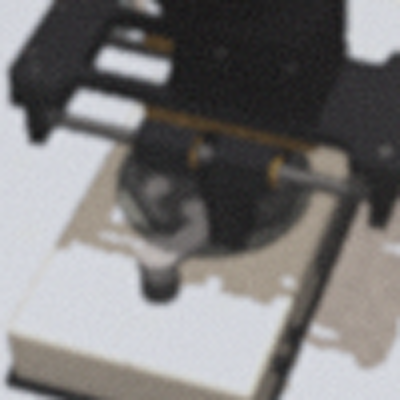

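The picture shows that the clamp arm has swung about 1 rad, pointing up-right from its pivot at (160,255). I'll go round to the knob's -x side and push it to the stop.

{"name": "step_arm", "arguments": {"commands": [{"jaw": 1,"x": 0.04,"y": -0.2,"z": 0,"spin": 0},{"jaw": 1,"x": 0,"y": -0.22,"z": 0,"spin": 0},{"jaw": 1,"x": -0.2,"y": 0,"z": 0,"spin": 0},{"jaw": 1,"x": -0.2,"y": 0,"z": 0,"spin": 0},{"jaw": 1,"x": 0,"y": 0.1,"z": 0,"spin": 0},{"jaw": 1,"x": 0,"y": 0.1,"z": 0,"spin": 0},{"jaw": 1,"x": 0,"y": 0.1,"z": 0,"spin": 0},{"jaw": 1,"x": 0,"y": 0.1,"z": 0,"spin": 0},{"jaw": 1,"x": 0,"y": 0.1,"z": 0,"spin": 0},{"jaw": 1,"x": 0,"y": 0.08,"z": 0,"spin": 0},{"jaw": 1,"x": 0,"y": 0,"z": 0,"spin": 0}]}}

```text
clock: 15.78
eef_pos: [0.5825, 0.1228, 0.0771]
orientation: [3.141, 0.0, 1.416]
contact_force: [-0.2, 0.1, -0.9]
grip_width: 0.0004
finger_force: 0.1
```

```bash
python3 -c "
from h import *
dr()"
```

```text
drive xy [np.float64(-0.0226), np.float64(0.0411)] z 0.0771 [-0.2  0.1 -0.9]
```

{"name": "step_arm", "arguments": {"commands": [{"jaw": 1,"x": 0,"y": 0.05,"z": 0,"spin": 0},{"jaw": 1,"x": 0,"y": 0,"z": 0,"spin": 0}]}}

```text
clock: 16.02
eef_pos: [0.5847, 0.1224, 0.0771]
orientation: [3.141, -0.0, 1.416]
contact_force: [-1.5, -0.6, 0.6]
grip_width: 0.0004
finger_force: 0.3
```

{"name": "step_arm", "arguments": {"commands": [{"jaw": 1,"x": 0,"y": 0.04,"z": 0,"spin": 0},{"jaw": 1,"x": 0,"y": 0,"z": 0,"spin": 0}]}}

```text
clock: 16.27
eef_pos: [0.5866, 0.1221, 0.0771]
orientation: [3.141, -0.0, 1.416]
contact_force: [-1.6, -0.7, -0.2]
grip_width: 0.0002
finger_force: 0.4
```

{"name": "step_arm", "arguments": {"commands": [{"jaw": 1,"x": 0,"y": 0.04,"z": 0,"spin": 0},{"jaw": 1,"x": 0,"y": 0,"z": 0,"spin": 0}]}}

```text
clock: 16.52
eef_pos: [0.5887, 0.1218, 0.0771]
orientation: [3.141, 0.0, 1.416]
contact_force: [-0.9, -0.8, -0.0]
grip_width: 0.0006
finger_force: 0.4
```

{"name": "step_arm", "arguments": {"commands": [{"jaw": 1,"x": 0,"y": 0.03,"z": 0,"spin": 0},{"jaw": 1,"x": 0,"y": 0,"z": 0,"spin": 0}]}}

```text
clock: 16.77
eef_pos: [0.59, 0.1215, 0.077]
orientation: [-3.142, 0.0, 1.416]
contact_force: [-1.5, 0.3, -0.3]
grip_width: 0.0003
finger_force: 0.5
```

{"name": "step_arm", "arguments": {"commands": [{"jaw": 1,"x": 0,"y": 0.04,"z": 0,"spin": 0},{"jaw": 1,"x": 0,"y": 0,"z": 0,"spin": 0}]}}

```text
clock: 17.02
eef_pos: [0.5906, 0.1214, 0.0768]
orientation: [-3.139, 0.0, 1.416]
contact_force: [-8.4, -0.6, 4.9]
grip_width: 0.0006
finger_force: 4.2
```

```bash
python3 - <<'E'
from h import *
dr()
b=cam('side')
cv2.imwrite('pics/z5.png',cv2.resize(np.ascontiguousarray(b['img'][190:290,240:340,::-1]),(600,600),interpolation=cv2.INTER_CUBIC))
E
```

```text
drive xy [np.float64(-0.0144), np.float64(0.041)] z 0.0768 [-8.4 -0.6  4.9]
```

View pics/z5.png

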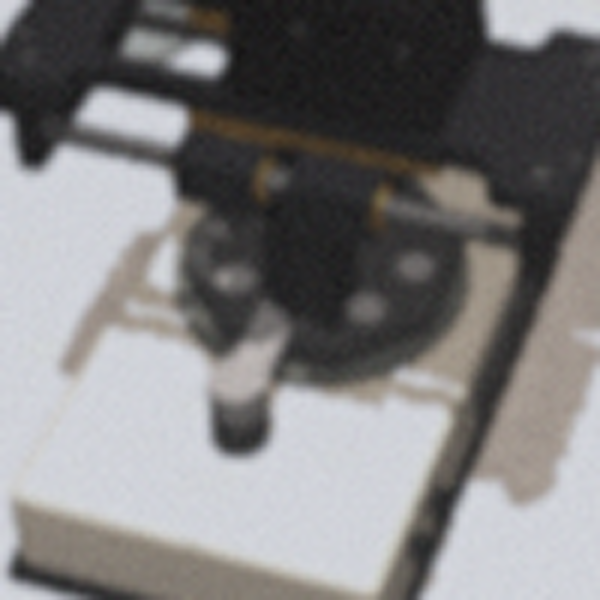

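The force jumped to 8 N and the arm lies along the drive's -y, so the clamp is at its stop. I'll back off, lift and check.

{"name": "step_arm", "arguments": {"commands": [{"jaw": 1,"x": 0,"y": -0.2,"z": 0,"spin": 0},{"jaw": 1,"x": 0,"y": -0.2,"z": 0,"spin": 0},{"jaw": 1,"x": 0,"y": -0.2,"z": -0.3,"spin": 0},{"jaw": 1,"x": 0,"y": 0,"z": -0.8,"spin": 0},{"jaw": 1,"x": 0,"y": 0,"z": -0.8,"spin": 0},{"jaw": 1,"x": 0,"y": 0,"z": -0.8,"spin": 0},{"jaw": 1,"x": 0,"y": 0,"z": -0.5,"spin": 0},{"jaw": 1,"x": 0,"y": -0.8,"z": 0,"spin": 0},{"jaw": 1,"x": 0,"y": 0,"z": 0,"spin": 0},{"jaw": 1,"x": 0,"y": 0,"z": 0,"spin": 0}]}}

```text
clock: 18.32
eef_pos: [0.5228, 0.1325, 0.2372]
orientation: [3.141, -0.001, 1.417]
contact_force: [0.5, -0.3, 0.4]
grip_width: 0.0005
finger_force: 0.0
```

```bash
python3 - <<'E'
from h import *
dr()
b=cam('side')
D=np.array([.5985,.0787]);t=-.155;R=np.array([[np.cos(t),-np.sin(t)],[np.sin(t),np.cos(t)]])
for q in(1.3,1.45,1.57):
    k=D+R@np.array([-.042*np.cos(q),.078-.042*np.sin(q)]);print(q,((proj(b,[*k,.103])-[240,190])*6).round(0))
cv2.imwrite('pics/z6.png',cv2.resize(np.ascontiguousarray(b['img'][190:290,240:340,::-1]),(600,600),interpolation=cv2.INTER_CUBIC))
E
```

```text
drive xy [np.float64(-0.0831), np.float64(0.0415)] z 0.2372 [ 0.5 -0.3  0.4]
1.3 [313. 234.]
1.45 [297. 227.]
1.57 [283. 223.]
```

View pics/z6.png

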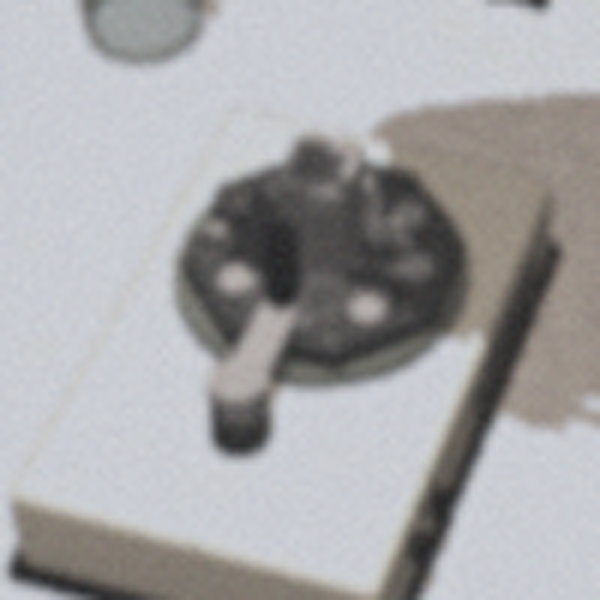

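The knob top is at about (280,222), which matches 1.57 rad (283,223). The wheel is flat, the beaker hasn't moved and the arm is clear, so I'm handing the job in.

```bash
python3 -c "
from cell import env
print(env.finish_job())"
```

```text
the job is handed in; nothing more can be done
None
```

The wheel is home on the spindle with its notch over the pin, the clamp is at its stop, the beaker is where it was, and the job was handed in at about 18 s; no verdict was returned.

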